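# Open the tea caddy whose thread hand nobody remembers

### The arm

A 7-joint arm with a two-finger parallel gripper is mounted at the origin on the work surface. World frame = base frame: x ahead of the robot, y to its left, z up, the work surface at z = 0. Lengths are in m, angles in rad, forces in N, time in s.
With the tool pointing down it reaches from about 0.35 to 0.9 m from the base axis. Payload 19.9 kg.
Tool frame: the origin (TCP) lies at the very end of the fingers, on their centre line; the grasp point (between the pads) lies 19 mm behind it; z points along the fingers, y is the line along which they close (so a half turn about z gives the same grasp; the last joint's range is limited). The gripper opens to 85 mm and grips with 20 to 120 N. Pads are 22 mm wide; open, the fingers measure 114 mm over their backs; the gripper's body (76 mm by 85 mm) begins 54 mm behind the grasp point. The pads swing forward as they close: fully open they stand 13 mm farther back than shut.
Start: joints at [-1.194, 0.417, -0.01, 1.614, 0.005, 1.111, -0.053], TCP at [0.254, 0.571, 0.231] pointing down, gripper open.
Joint ranges: [-2.81, 2.81], [-0.39, 2.02], [-1.27, 1.25], [0.06, 2.57], [-1.19, 4.33], [0.19, 2], [-2.82, 2.82]. Speed limits (rad/s): [1.89, 1.89, 2.39, 2.39, 3.01, 3.01, 3.01].

### API

Orientations are given as [roll, pitch, yaw] about the fixed x, y, z axes, in that order (R = Rz(yaw) Ry(pitch) Rx(roll)).
In Python, from plant import * gives the robot as it stands.
- The arm moves only by the tool step_arm, never from a script. Its arguments are lists of equal length, an entry for each row: "delta_pos": the shift along the tool's x, y, z in m, a list of three; "delta_rot": the turn, a rotation vector about the tool's x, y, z in degrees, a list of three; "gripper": the opening, from -1 (shut) to 1 (fully open). A call has 1 to 8 rows; each row shifts and turns the commanded pose from where the row before left it, along the tool's axes as they then stand; what a row does not reach is not made up. A row lasts 1/8 s, in which the tool goes at most 62.5 mm and 10.7 degrees, less where a joint would pass 70% of its speed; a pose out of reach is approached as far as the arm can. A call with a gripper value outside its range is refused whole. The fingers move at their own pace and stop on an object; the grip force is fixed at half the most. Time passes only in rows, so rows that do not move let the fingers close. It gives the time, the measured TCP pose, the force, the opening and the grip force at its end, in the units of the state.
- observe(): the state, without advancing time (a new reading comes with each control period).
- capture(name): name is "side" or "top" or "wrist"; returns (picture, depth): 400x640x3 uint8, red, green, blue; 400x640 float32, m along the optical axis (not along the pixel's ray), 0 where there is no reading.
- camera_params(name): a dict with "K" (3x3 intrinsics, pixels), "eye" and "rotation" of the camera in the world; the wrist camera has in their place "T_tool_cam" (4x4, takes a point from camera to tool coordinates, whose origin is the TCP and whose axes are the flange's). Camera axes: x right, y up, looking along -z (the intrinsics and any distortion apply to the point x, -y, -z); pixel columns grow to the right and rows downward; lengths in m; the calibration is good to about 2 mm. A picture is of the moment at which its call begins: read the wrist's pose just before it. camera_params takes no time and is no camera call.
- close_job(): hands the job in; it is judged then, once.
The state is a dict: "clock": time; "joints": joint angles; "qd": joint speeds; "joint_torque": joint torques, N m; "tcp_pos": TCP position; "ee_rot": TCP orientation; "wrist_force": force on the tool from outside, world axes, zero at the start; "wrist_torque": the same for the moment, N m; "grip_width": opening from 0.0 (shut) to 1.0 (fully open); "grip_force": force on a finger pad.
Only numpy, scipy, OpenCV 4.12 (cv2) and the standard library are available. Lean on these libraries where they do the work, as an engineer would, in place of code of your own. Each camera call takes 0.05 s, during which the arm holds its last target. There are 200 camera calls.

### The job

The copper tea caddy stands in its grey cradle: first turn the orange turnbutton until its arm lies square across the caddy's foot, so that the caddy cannot lift out, and leave it so. Then try the caddy's lid both ways to find which way it unscrews (it may be left-handed), never wrenching it hard against its stop; unscrew it about a quarter turn, lift it about 10 cm straight up off the caddy and finish while still holding it level in the air there. The caddy stays seated in its cradle, and the mug, the pepper grinder and the black bin stay where they are.

Things in the scene. Friction and masses are not known exactly. Their poses are not given: they have to be found in the camera images.
- cradle: Grey plastic cradle fixed to the shelf; base plate 150 x 225 x 6 mm with a 12 mm high fence (top 18 mm above the shelf) round a 113 mm square pocket. Origin: on the shelf under the centre of the pocket; z up. The turnbutton's pivot stands at y = +110 mm, x = 0 in this frame.
- turnbutton (a joint): Angle of the orange turnbutton, rad, clockwise from above, 0 to 1.6. Arm 18 mm wide, 10 thick, reaching 66 mm from the pivot (25 mm behind it), underside 24 mm above the shelf. At 0 it points along the cradle's +x, clear of the caddy; at 1.57 along the cradle's -y, square across the caddy's foot, 2 mm above it. Friction (0.08 N m) keeps it where left. Starts at 0 to 0.4.
- turnbutton_grip (a point): On the pivot axis, 65 mm above the shelf, inside the turnbutton's upright thumb paddle: 40 mm long in the arm's direction, 12 mm thick, from 34 to 85 mm above the shelf. Its x axis points along the arm.
- caddy: Loose copper-toned steel tea caddy, 0.95 kg with its dark square foot 110 x 110 x 16 mm, which sits in the pocket of the cradle with 1.5 mm play a side. Round body 76 mm across up to 66 mm; above it, under the lid, a neck 42 mm across whose top is 84 mm up. Origin: centre of the foot's underside (6 mm above the shelf); z up.
- lid: Loose copper lid, 68 mm across, 19 mm high, 0.16 to 0.26 kg. Origin: centre of the skirt's lower edge, 69 mm above the caddy's origin when on; z up, x along its bar grip. Closed, it lifts only 3 mm. One way it stops hard after 0.1 to 0.35 rad (keep under 1 N m there); the other way it turns free and lifts straight off between 0.85 and 1.8 rad from its start. The free way varies by start, unseen.
- lid_grip (a point): Centre of the lid's bar grip, 33 mm above the lid's origin. The bar is 56 mm long (along the lid's x), 14 mm thick, 28 mm high: its top is 14 mm above this point, and the lid's flat top 14 mm below it.
- grinder: Glass pepper grinder with steel top, 58 mm across, 150 mm high; origin under its centre. Leave it alone.
- mug: Blue mug, 80 mm across, 90 mm high; origin under its centre. Leave it alone.
- bin: Black plastic flip-top bin, 166 x 156 x 197 mm; origin under its centre. Leave it alone.
Things that resemble listed ones, but are neither listed nor needed, are in the scene too. What is shaped like the lid but yellow is not meant. Leave any turquoise look-alike of the caddy alone.

How it is judged:
By the outcome, as a careful person would: the job done as asked, in the order asked, and still so for the second after the job is handed in, while the arm keeps its last pose, push and grip.
It also fails if it takes over 58 s, if anything falls off the work surface, if the arm or the gripper's body presses on something with over 40 N, if the wrist force passes 120 N, or if a joint passes its speed limit or range.

## Working session

There is one attempt and no reset: what is moved stays moved. The work goes in short steps, Python scripts to look and compute and a tool call to move; the robot and the scene stay as the last step left them, time stands still between calls to the robot, and variables do not carry over. Pictures are saved under pics/ and viewed, at most 10 in all, crops included, and the job is handed in when it is done.

Besides the shell and the picture viewer there is one more tool, called in YAML: its name, and indented under it one key for each argument. step_arm: Moves the arm, as the interface text tells. Its arguments: {"type":"object","properties":{"delta_pos":{"type":"array","items":{"type":"array","items":{"type":"number"}}},"delta_rot":{"type":"array","items":{"type":"array","items":{"type":"number"}}},"gripper":{"type":"array","items":{"type":"number"}}},"required":["delta_pos","delta_rot","gripper"]}

```bash
mkdir -p pics; ls; cat > h.py <<'E'
from plant import *
import numpy as np, cv2
from scipy.spatial.transform import Rotation as R
def cam(name):
    p=camera_params(name); K=np.array(p["K"])
    if "eye" in p: return K,np.array(p["rotation"]),np.array(p["eye"]),p
    s=observe(); T=np.array(p["T_tool_cam"]); Rt=R.from_euler('xyz',s["ee_rot"]).as_matrix()
    return K,Rt@T[:3,:3],Rt@T[:3,3]+np.array(s["tcp_pos"]),p
def pts(name):
    c=cam(name); K,Rm,e,p=c; im,d=capture(name)
    v,u=np.mgrid[0:400,0:640]
    x=(u-K[0,2])/K[0,0]*d; y=(v-K[1,2])/K[1,1]*d
    P=np.stack([x,-y,-d],-1)@Rm.T+e
    P[d==0]=np.nan
    return im,d,P,c
def save(n,im): cv2.imwrite(f"pics/{n}.png",np.ascontiguousarray(im[...,::-1]))
E
python3 - <<'E'
from h import *
s=observe();print(s)
for n in("top","side"):
    im,d,P,c=pts(n); save(n+"0",im); np.savez(n+"0.npz",im=im,P=P); print(n,c[0],c[1],c[2],c[3].keys())
E
```

```text
pics
{'clock': 0.0, 'joints': array([-1.19450425,  0.41799882, -0.01030556,  1.61419195,  0.00470813,
        1.11072294, -0.05296865]), 'qd': array([ 4.37069120e-04, -1.10439186e-03, -2.06021499e-03,  1.78549612e-03,
        2.16117117e-03, -2.08872585e-04,  5.19562699e-05]), 'joint_torque': array([-1.10358151e-04, -8.64410019e+01,  6.78549092e-01, -4.34919620e+01,
        1.90604321e-02,  7.17923453e-03, -5.18806331e-06]), 'tcp_pos': array([0.2534523 , 0.57090208, 0.2306373 ]), 'ee_rot': array([-3.14029919e+00,  1.01188238e-04,  2.72384627e+00]), 'wrist_force': array([-0.38606198,  0.39365431, -0.12645637]), 'wrist_torque': array([0.01980672, 0.02260794, 0.0253585 ]), 'grip_force': 0.0, 'grip_width': 0.9995829516561284}Traceback (most recent call last):
  File "<stdin>", line 4, in <module>
  File "h.py", line 13, in pts
    P=np.stack([x,-y,-d],-1)@Rm.T+e
      ~~~~~~~~~~~~~~~~~~~~~~~~~~~^~
ValueError: operands could not be broadcast together with shapes (400,640) (3,)
```

```bash
python3 - <<'E'
from plant import *
for n in("top","side","wrist"): print(camera_params(n))
E
sed -i 's/np.array(p\["rotation"\]),/rot(p["rotation"]),/; 3a def rot(a):\n    a=np.array(a); return a if a.shape==(3,3) else R.from_euler("xyz",a).as_matrix() if a.size==3 else R.from_quat(a).as_matrix()' h.py
python3 - <<'E'
from h import *
for n in("top","side"):
    im,d,P,c=pts(n); save(n+"0",im); np.savez(n+"0.npz",im=im,P=P); print(n,np.nanpercentile(P[...,2],[2,20,50,90]))
E
```

```text
{'K': array([[409.78642641,   0.        , 321.11672271],
       [  0.        , 409.78642641, 198.29926797],
       [  0.        ,   0.        ,   1.        ]]), 'eye': array([0.44121655, 0.01242502, 1.26831578]), 'rotation': array([ 6.69653711e-02, -7.28798182e-04, -1.58309967e+00])}
{'K': array([[380.67332996,   0.        , 318.41570534],
       [  0.        , 380.67332996, 195.04037241],
       [  0.        ,   0.        ,   1.        ]]), 'eye': array([ 0.04487826, -0.705345  ,  0.84673435]), 'rotation': array([ 0.86744006, -0.00770437, -0.58479097])}
{'K': array([[342.35871321,   0.        , 315.93651798],
       [  0.        , 342.35871321, 190.75551529],
       [  0.        ,   0.        ,   1.        ]]), 'T_tool_cam': array([[-7.91550995e-04,  9.50150294e-01,  3.11791265e-01,
         7.99021484e-02],
       [ 9.99999656e-01,  6.74831089e-04,  4.82244956e-04,
         1.02921002e-03],
       [ 2.47798748e-04,  3.11791539e-01, -9.50150501e-01,
        -1.41184880e-01],
       [ 0.00000000e+00,  0.00000000e+00,  0.00000000e+00,
         1.00000000e+00]])}
top [-0.75978709 -0.74714257 -0.00228097  0.08373869]
side [-7.49655345e-01 -1.74631447e-01  4.17206493e-04  3.49297521e-01]
```

View pics/top0.png

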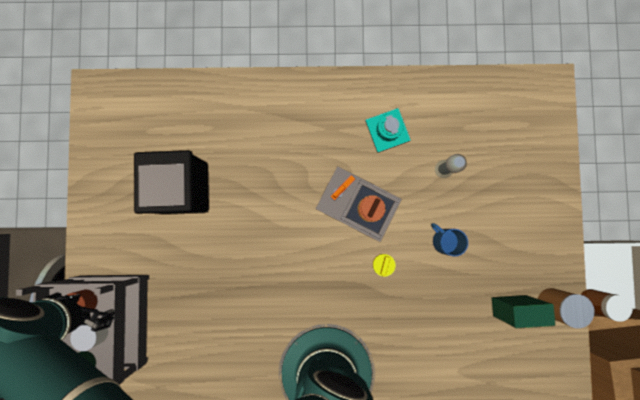

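View pics/side0.png

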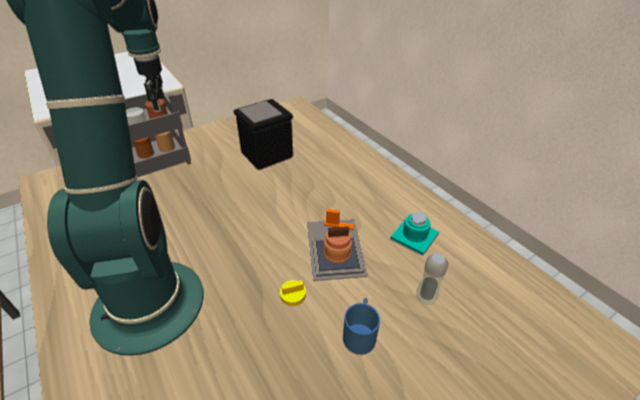

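Top view: copper caddy and lid at (373,208), its bar dark. The orange turnbutton is at (342,187) on the grey cradle. Possible mix-ups are the yellow lid (384,265), the turquoise caddy (388,128) and the copper jars at the edge near (90,300) and (570,308). I choose (373,208), in the cradle. The grinder is at (452,165), the mug at (450,241) and the bin at (172,182).

```bash
python3 - <<'E'
from h import *
z=np.load("top0.npz"); im,P=z["im"],z["P"]
hsv=cv2.cvtColor(im,cv2.COLOR_RGB2HSV)
r=(slice(155,250),slice(305,412))
Q=P[r].reshape(-1,3); h=hsv[r].reshape(-1,3)
def mom(X): 
    m=np.nanmean(X,0);w,v=np.linalg.eigh(np.cov((X-m).T)); return m,np.sqrt(w),np.degrees(np.arctan2(v[1,-1],v[0,-1]))
for n,lo,hi in(("arm/paddle orange z20-40",.02,.045),("paddle",.06,.1)):
    m=(Q[:,2]>lo)&(Q[:,2]<hi)&(h[:,0]<20)&(h[:,1]>200)&(h[:,2]>180); print(n,m.sum(),mom(Q[m][:,:2]),np.median(Q[m,2]) )
for lo,hi in((.085,.1),(.108,.14),(.01,.026)):
    m=(Q[:,2]>lo)&(Q[:,2]<hi); print(lo,m.sum(),mom(Q[m][:,:2]),np.median(Q[m,2]))
# cradle footprint by minAreaRect of not-wood (low saturation grey) 
K,Rm,e,_=cam("top")
def ray(u,v,zz):
    d=Rm@np.array([(u-K[0,2])/K[0,0],-(v-K[1,2])/K[1,1],-1]);return e+d*(zz-e[2])/d[2]
g=np.zeros((400,640),np.uint8); g[r]=((hsv[r][...,1]<70))*255
g=cv2.morphologyEx(g,cv2.MORPH_CLOSE,np.ones((9,9)))
c=max(cv2.findContours(g,0,2)[0],key=cv2.contourArea); w=np.array([ray(*q[0],.01)[:2] for q in c],np.float32)
rc=cv2.minAreaRect(w); print(rc, cv2.boxPoints(rc))
save("crop",cv2.resize(im[r],None,fx=6,fy=6,interpolation=cv2.INTER_CUBIC))
for n,(u,v) in dict(grinder=(452,165),mug=(450,241),yel=(384,265),turq=(388,128),bin=(172,182)).items(): print(n,P[v,u],ray(u,v,.05))
E
```

```text
arm/paddle orange z20-40 61 (array([ 0.56833118, -0.0657038 ]), array([0.00385349, 0.02445778]), np.float64(134.6700399006127)) 0.032679396576116515
paddle 56 (array([ 0.54222506, -0.04091617]), array([0.00346706, 0.01140468]), np.float64(134.04072079443694)) 0.08302022373931706
0.085 335 (array([ 0.49143934, -0.13452587]), array([0.01684268, 0.02610749]), np.float64(64.39814598932998)) 0.09241977115682976
0.108 106 (array([ 0.49029061, -0.13744455]), array([0.00414974, 0.01637027]), np.float64(152.4556767211254)) 0.11982815908586664
0.01 1300 (array([ 0.49086666, -0.13324045]), array([0.04361591, 0.04646345]), np.float64(62.8321811714231)) 0.018792887701281846
((0.5081743597984314, -0.10333666205406189), (0.22294951975345612, 0.14903685450553894), 62.532169342041016) [[ 0.3906386  -0.1678732 ]
 [ 0.52287453 -0.23661652]
 [ 0.6257101  -0.03880012]
 [ 0.4934742   0.0299432 ]]
grinder [ 0.60469436 -0.35292063  0.1423766 ] [ 0.61810674 -0.38289507  0.05      ]
mug [ 0.38951053 -0.38521978 -0.0006755 ] [ 0.39157535 -0.36934036  0.05      ]
yel [ 0.32267156 -0.17383324  0.04056623] [ 0.32358244 -0.17240207  0.05      ]
turq [ 0.724992   -0.18816247  0.08275482] [ 0.73283218 -0.19370433  0.05      ]
bin [0.56103692 0.40278609 0.19445115] [0.57715458 0.4552956  0.05      ]
```

View pics/crop.png

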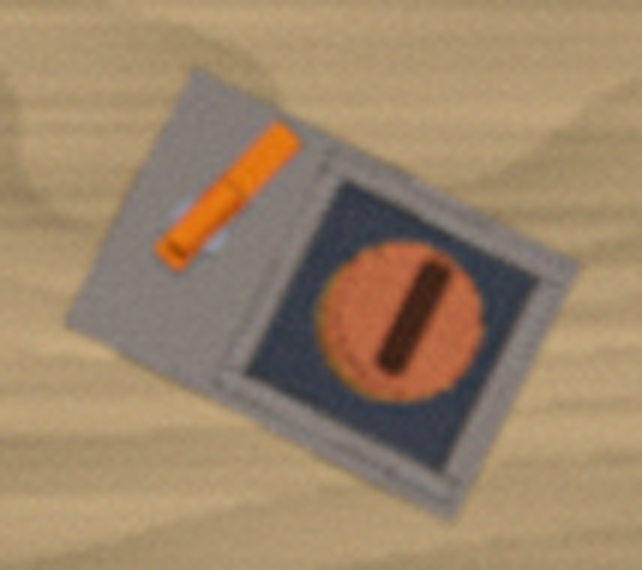

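step_arm:
  delta_pos:
    - [0, 0, 0]
    - [0, 0, 0]
    - [0, 0, 0]
    - [-0.049, -0.017, 0]
    - [-0.049, -0.017, 0]
    - [-0.049, -0.017, 0]
    - [-0.049, -0.017, 0]
    - [-0.049, -0.017, 0]
  delta_rot:
    - [0, 0, 7.2]
    - [0, 0, 7.2]
    - [0, 0, 7.3]
    - [0, 0, 0]
    - [0, 0, 0]
    - [0, 0, 0]
    - [0, 0, 0]
    - [0, 0, 0]
  gripper: [0, 0, 0, 0, 0, 0, 0, 0]

```text
clock: 1.15
tcp_pos: [0.3646, 0.335, 0.2313]
ee_rot: [-3.142, 0.0, 2.345]
wrist_force: [1.3, 0.6, -0.6]
grip_width: 0.502
grip_force: 0.0
```

step_arm:
  delta_pos:
    - [-0.049, -0.017, 0]
    - [-0.049, -0.017, 0]
    - [-0.049, -0.017, 0]
    - [-0.049, -0.017, 0]
    - [-0.049, -0.017, 0]
    - [-0.049, -0.017, 0]
    - [-0.049, -0.017, 0]
    - [0, 0, 0]
  delta_rot:
    - [0, 0, 0]
    - [0, 0, 0]
    - [0, 0, 0]
    - [0, 0, 0]
    - [0, 0, 0]
    - [0, 0, 0]
    - [0, 0, 0]
    - [0, 0, 0]
  gripper: [0, 0, 0, 0, 0, 0, 0, 0]

```text
clock: 2.15
tcp_pos: [0.5196, 0.0044, 0.2312]
ee_rot: [-3.141, 0.001, 2.34]
wrist_force: [-1.0, 1.2, -0.1]
grip_width: 0.502
grip_force: 0.0
```

step_arm:
  delta_pos:
    - [-0.047, -0.015, 0]
    - [0, 0, 0.03]
    - [0, 0, 0]
  delta_rot:
    - [0, 0, 0]
    - [0, 0, 0]
    - [0, 0, 0]
  gripper: [0, 0, 0]

```text
clock: 2.52
tcp_pos: [0.5398, -0.0354, 0.1997]
ee_rot: [-3.139, -0.002, 2.345]
wrist_force: [0.2, 0.0, 0.3]
grip_width: 0.499
grip_force: 0.0
```

```bash
cat > m.py <<'E'
from h import *
import sys
def mom(X):
    m=np.median(X,0);w,v=np.linalg.eigh(np.cov((X-X.mean(0)).T)); return X.mean(0),np.sqrt(w)*12**.5,np.degrees(np.arctan2(v[1,-1],v[0,-1]))
def go(tag,cam_="wrist"):
    s=observe(); print(s["tcp_pos"],s["ee_rot"],s["wrist_torque"])
    im,d,P,c=pts(cam_); save(tag,im)
    hsv=cv2.cvtColor(im,cv2.COLOR_RGB2HSV); Z=P[...,2]
    o=(hsv[...,0]<18)&(hsv[...,1]>215)&(hsv[...,2]>150)&(np.hypot(P[...,0]-.5415,P[...,1]+.04)<.08)
    near=np.hypot(P[...,0]-.4905,P[...,1]+.137)<.06
    for n,m in(("paddle",o&(Z>.078)&(Z<.092)),("arm",o&(Z>.028)&(Z<.04)),("lidtop",near&(Z>.088)&(Z<.1)),("bar",near&(Z>.115)&(Z<.13))):
        if m.sum()>20: print(n,m.sum(),mom(P[m][:,:2]),np.median(Z[m]))
if __name__=="__main__": go(*sys.argv[1:])
E
python3 m.py w1
```

```text
[ 0.53979738 -0.0354048   0.19974112] [-3.13881553e+00 -2.34944568e-03  2.34519794e+00] [ 0.00821888 -0.0223162  -0.02196304]
paddle 721 (array([ 0.54282157, -0.03989782]), array([0.01181435, 0.04023729]), np.float64(134.39191077195258)) 0.08322197709275814
arm 659 (array([ 0.5637895 , -0.05900647]), array([0.0180748 , 0.11232233]), np.float64(133.9266272334736)) 0.03231037183086338
lidtop 3167 (array([ 0.49260337, -0.12827736]), array([0.05664492, 0.06323941]), np.float64(-155.14209503018043)) 0.09249648209926165
bar 1471 (array([ 0.49118225, -0.13545578]), array([0.0139149 , 0.05512635]), np.float64(152.6441982571182)) 0.12007220871029034
```

View pics/w1.png

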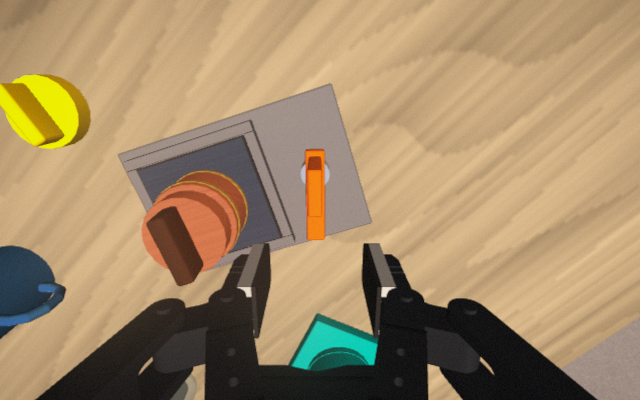

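The wrist view shows the paddle at (316,185), lined up between the fingers, and the copper lid's bar at (176,245). The measured sizes and heights match the description.

step_arm:
  delta_pos:
    - [-0.005, -0.001, 0.03]
    - [0, 0, 0.04]
    - [0, 0, 0.04]
    - [0, 0, 0.025]
    - [0, 0, 0.016]
    - [0, 0, 0]
    - [0, 0, 0]
  delta_rot:
    - [0, 0, 0]
    - [0, 0, 0]
    - [0, 0, 0]
    - [0, 0, 0]
    - [0, 0, 0]
    - [0, 0, 0]
    - [0, 0, 0]
  gripper: [0, 0, 0, 0, 0, 0, 0]

```text
clock: 3.45
tcp_pos: [0.5445, -0.04, 0.0515]
ee_rot: [3.14, 0.001, 2.345]
wrist_force: [0.7, -1.1, 0.5]
grip_width: 0.499
grip_force: 0.0
```

step_arm:
  delta_pos:
    - [0, 0, 0]
    - [0, 0, 0]
    - [0, 0, 0]
    - [0, 0, 0]
  delta_rot:
    - [0, 0, 0]
    - [0, 0, 0]
    - [0, 0, 0]
    - [0, 0, 0]
  gripper: [-1, -1, -1, -1]

```text
clock: 3.95
tcp_pos: [0.5434, -0.0409, 0.0512]
ee_rot: [-3.141, -0.0, 2.344]
wrist_force: [-9.3, -3.9, 15.5]
grip_width: 0.132
grip_force: 58.9
```

step_arm:
  delta_pos:
    - [0, 0, 0]
    - [0, 0, 0]
    - [0, 0, 0]
    - [0, 0, 0]
    - [0, 0, 0]
    - [0, 0, 0]
    - [0, 0, 0]
    - [0, 0, 0]
  delta_rot:
    - [0, 0, 9]
    - [0, 0, 9]
    - [0, 0, 9]
    - [0, 0, 9]
    - [0, 0, 9]
    - [0, 0, 9]
    - [0, 0, 9]
    - [0, 0, 8.8]
  gripper: [-1, -1, -1, -1, -1, -1, -1, -1]

```text
clock: 4.95
tcp_pos: [0.544, -0.0409, 0.0512]
ee_rot: [3.141, -0.0, 1.086]
wrist_force: [-4.2, -4.4, 9.5]
grip_width: 0.134
grip_force: 58.4
```

step_arm:
  delta_pos:
    - [0, 0, 0]
    - [0, 0, 0]
  delta_rot:
    - [0, 0, 0]
    - [0, 0, 0]
  gripper: [-1, -1]

```text
clock: 5.2
tcp_pos: [0.544, -0.0409, 0.0512]
ee_rot: [3.141, 0.0, 1.091]
wrist_force: [-4.3, -3.4, 12.0]
grip_width: 0.133
grip_force: 58.9
```

step_arm:
  delta_pos:
    - [0, 0, 0]
    - [0, 0, 0]
    - [0, 0, 0]
    - [0, 0, -0.03]
    - [0, 0, -0.05]
    - [0, 0, -0.05]
    - [0, 0, -0.03]
    - [0, 0, 0]
  delta_rot:
    - [0, 0, 0]
    - [0, 0, 0]
    - [0, 0, 0]
    - [0, 0, 0]
    - [0, 0, 0]
    - [0, 0, 0]
    - [0, 0, 0]
    - [0, 0, -10]
  gripper: [0, 0, 0, 0, 0, 0, 0, 0]

```text
clock: 6.2
tcp_pos: [0.5447, -0.04, 0.2124]
ee_rot: [3.139, -0.001, 1.27]
wrist_force: [-0.3, -0.0, 0.7]
grip_width: 0.502
grip_force: 0.0
```

step_arm:
  delta_pos:
    - [0, 0, 0]
    - [0, 0, 0]
    - [0, 0, 0]
    - [0, 0, 0]
    - [0, 0, 0]
    - [0, 0, 0]
    - [0, 0, 0]
    - [0, 0, 0]
  delta_rot:
    - [0, 0, -10]
    - [0, 0, -10]
    - [0, 0, -10]
    - [0, 0, -10]
    - [0, 0, -10]
    - [0, 0, -10]
    - [0, 0, -10]
    - [0, 0, -10]
  gripper: [0, 0, 0, 0, 0, 0, 0, 0]

```text
clock: 7.2
tcp_pos: [0.5437, -0.0401, 0.2103]
ee_rot: [-3.141, -0.0, 2.668]
wrist_force: [0.1, 0.4, -0.3]
grip_width: 0.497
grip_force: 0.0
```

```bash
python3 m.py w2; python3 -c "from plant import *;print(observe()['joints'])"
```

```text
[ 0.5436844  -0.04014403  0.21028469] [-3.14148349e+00 -8.65677506e-05  2.66842146e+00] [-0.02075099 -0.0306496   0.01060374]
paddle 617 (array([ 0.54333798, -0.04006249]), array([0.01099716, 0.03886898]), np.float64(62.432264457145266)) 0.08321522933602021
arm 1087 (array([ 0.5276594 , -0.06673785]), array([0.016821  , 0.08611345]), np.float64(66.95904086292462)) 0.03228406532174727
lidtop 3561 (array([ 0.49118   , -0.13124971]), array([0.05792165, 0.06661014]), np.float64(48.348081276465535)) 0.09246114487182339
bar 1536 (array([ 0.4909422 , -0.13571824]), array([0.0139088 , 0.05481399]), np.float64(152.57735117549953)) 0.1200502208422161
[-0.41560628  0.3281683   0.52869251  1.8506361  -0.19267995  1.01340996
  1.29922713]
```

View pics/w2.png

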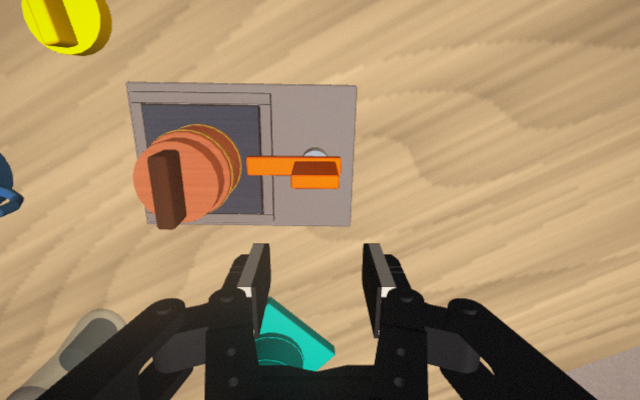

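The second wrist view shows the orange arm lying square across the foot, tip at (247,165), and the lid bar at (168,188). The paddle measures 62.4° against the cradle's 62.5°, so the turnbutton is set. Next I move to the lid.

step_arm:
  delta_pos:
    - [0.001, -0.036, 0]
    - [0.001, -0.036, 0]
    - [0.001, -0.037, 0]
    - [0, 0, 0.03]
    - [0, 0, 0.03]
    - [0, 0, 0.03]
    - [0, 0, 0.018]
    - [0, 0, 0]
  delta_rot:
    - [0, 0, 0.3]
    - [0, 0, 0]
    - [0, 0, 0]
    - [0, 0, 0]
    - [0, 0, 0]
    - [0, 0, 0]
    - [0, 0, 0]
    - [0, 0, 0]
  gripper: [0, 0, 0, 0, 0, 0, 0, 0]

```text
clock: 8.25
tcp_pos: [0.4901, -0.1353, 0.1017]
ee_rot: [-3.141, -0.001, 2.656]
wrist_force: [0.2, -0.2, 0.5]
grip_width: 0.5
grip_force: 0.0
```

```bash
python3 -c "
from plant import *
s=observe();print(s['tcp_pos'],s['ee_rot'],s['wrist_force'],s['wrist_torque'])"
```

```text
[ 0.49011091 -0.13534939  0.10170093] [-3.14066574e+00 -1.43520635e-03  2.65613484e+00] [ 0.22321653 -0.19910778  0.51033812] [ 0.02769002 -0.00091215  0.04238901]
```

step_arm:
  delta_pos:
    - [0, 0, 0.002]
    - [0, 0, 0]
    - [0, 0, 0]
    - [0, 0, 0]
    - [0, 0, 0]
  delta_rot:
    - [0, 0, -0.3]
    - [0, 0, 0]
    - [0, 0, 0]
    - [0, 0, 0]
    - [0, 0, 0]
  gripper: [0, -1, -1, -1, -1]

```text
clock: 8.88
tcp_pos: [0.4907, -0.1359, 0.1008]
ee_rot: [-3.141, 0.001, 2.662]
wrist_force: [-3.1, -4.2, 6.5]
grip_width: 0.147
grip_force: 61.7
```

```bash
cat > s.py <<'E'
from plant import *
import numpy as np
s=observe();np.set_printoptions(precision=4,suppress=True);print(s['clock'],s['tcp_pos'],'yaw',np.degrees(s['ee_rot'][2]),s['wrist_force'],s['wrist_torque'],s['joints'][6],s['joint_torque'][6])
E
python3 s.py
```

```text
8.875 [ 0.4907 -0.1359  0.1008] yaw 152.52892295140845 [-3.0834 -4.2424  6.4633] [-1.0066  0.7052 -0.0291] 1.5763953589761976 -0.006033285171724856
```

step_arm:
  delta_pos:
    - [0, 0, 0]
    - [0, 0, 0]
  delta_rot:
    - [0, 0, -2]
    - [0, 0, -2]
  gripper: [-1, -1]

```text
clock: 9.12
tcp_pos: [0.4907, -0.136, 0.1008]
ee_rot: [-3.141, 0.001, 2.733]
wrist_force: [-3.1, -5.1, 5.5]
grip_width: 0.153
grip_force: 61.5
```

```bash
python3 s.py
```

```text
9.125 [ 0.4907 -0.136   0.1008] yaw 156.57872733228518 [-3.1074 -5.0884  5.5223] [-1.2196  0.5898 -0.1748] 1.6371589577396761 -0.6180251576006413
```

step_arm:
  delta_pos:
    - [0, 0, 0]
    - [0, 0, 0]
  delta_rot:
    - [0, 0, -1.5]
    - [0, 0, -1.5]
  gripper: [-1, -1]

```text
clock: 9.38
tcp_pos: [0.4907, -0.1361, 0.1008]
ee_rot: [-3.141, 0.001, 2.785]
wrist_force: [-3.1, -6.6, 5.7]
grip_width: 0.151
grip_force: 61.5
```

```bash
python3 s.py
```

```text
9.375 [ 0.4907 -0.1361  0.1008] yaw 159.55938435423013 [-3.059  -6.6003  5.6983] [-1.3447  0.7039 -0.2513] 1.6819633607937643 -0.3696855157613754
```

step_arm:
  delta_pos:
    - [0, 0, 0]
    - [0, 0, 0]
  delta_rot:
    - [0, 0, -1.5]
    - [0, 0, -1]
  gripper: [-1, -1]

```text
clock: 9.62
tcp_pos: [0.4908, -0.1361, 0.1008]
ee_rot: [-3.141, 0.001, 2.828]
wrist_force: [-2.2, -6.6, 3.6]
grip_width: 0.146
grip_force: 61.3
```

```bash
python3 s.py
```

```text
9.625 [ 0.4908 -0.1361  0.1008] yaw 162.0454767623013 [-2.1776 -6.5763  3.6267] [-1.4204  0.3043 -0.301 ] 1.7193498444138398 -0.04006009781733155
```

step_arm:
  delta_pos:
    - [0, 0, 0]
    - [0, 0, 0]
  delta_rot:
    - [0, 0, -1.2]
    - [0, 0, -1.2]
  gripper: [-1, -1]

```text
clock: 9.88
tcp_pos: [0.4909, -0.1366, 0.1009]
ee_rot: [-3.141, 0.002, 2.87]
wrist_force: [-1.4, -8.9, 4.1]
grip_width: 0.15
grip_force: 61.4
```

```bash
python3 s.py
```

```text
9.875 [ 0.4909 -0.1366  0.1009] yaw 164.42016957602073 [-1.4315 -8.9184  4.0664] [-2.1716  0.3007 -0.4186] 1.7553459895668757 -0.10834786808118224
```

step_arm:
  delta_pos:
    - [0, 0, 0]
    - [0, 0, 0]
  delta_rot:
    - [0, 0, -0.8]
    - [0, 0, 0]
  gripper: [-1, -1]

```text
clock: 10.12
tcp_pos: [0.4909, -0.1368, 0.1009]
ee_rot: [-3.14, 0.002, 2.883]
wrist_force: [-1.7, -9.8, 4.5]
grip_width: 0.145
grip_force: 61.4
```

```bash
python3 s.py
```

```text
10.125 [ 0.4909 -0.1368  0.1009] yaw 165.17947876712785 [-1.696  -9.8402  4.4913] [-2.2242  0.3046 -0.35  ] 1.7669855721076664 0.5318152159452438
```

step_arm:
  delta_pos:
    - [0, 0, 0]
    - [0, 0, 0]
    - [0, 0, 0]
  delta_rot:
    - [0, 0, -1]
    - [0, 0, -1]
    - [0, 0, 0]
  gripper: [-1, -1, -1]

```text
clock: 10.5
tcp_pos: [0.4909, -0.1371, 0.101]
ee_rot: [-3.14, 0.002, 2.917]
wrist_force: [-0.8, -11.4, 5.3]
grip_width: 0.15
grip_force: 61.8
```

```bash
python3 s.py
```

```text
10.5 [ 0.4909 -0.1371  0.101 ] yaw 167.14498375191704 [ -0.8335 -11.3747   5.281 ] [-2.5869  0.4708 -0.5671] 1.7970132518988648 0.7732314616441727
```

step_arm:
  delta_pos:
    - [0, 0, 0]
    - [0, 0, 0]
    - [0, 0, 0]
    - [0, 0, 0]
    - [0, 0, 0]
    - [0, 0, 0]
  delta_rot:
    - [0, 0, 3]
    - [0, 0, 3]
    - [0, 0, 3]
    - [0, 0, 3]
    - [0, 0, 2.6]
    - [0, 0, 0]
  gripper: [-1, -1, -1, -1, -1, -1]

```text
clock: 11.25
tcp_pos: [0.4908, -0.1356, 0.1008]
ee_rot: [-3.142, 0.001, 2.663]
wrist_force: [-2.5, -3.4, 6.3]
grip_width: 0.15
grip_force: 61.4
```

```bash
python3 s.py
```

```text
11.25 [ 0.4908 -0.1356  0.1008] yaw 152.605425542497 [-2.4872 -3.3697  6.3022] [-0.6584  0.4193 -0.05  ] 1.5771354326874931 -0.5197329260408878
```

step_arm:
  delta_pos:
    - [0, 0, 0]
    - [0, 0, 0]
  delta_rot:
    - [0, 0, 2]
    - [0, 0, 2]
  gripper: [-1, -1]

```text
clock: 11.5
tcp_pos: [0.4908, -0.1355, 0.1008]
ee_rot: [3.141, 0.001, 2.593]
wrist_force: [-2.4, -1.6, 6.1]
grip_width: 0.144
grip_force: 61.4
```

```bash
python3 s.py
```

```text
11.5 [ 0.4908 -0.1355  0.1008] yaw 148.59108901073748 [-2.4299 -1.6045  6.0823] [-0.363   0.3048  0.1571] 1.5170798736061288 0.6969158537685871
```

step_arm:
  delta_pos:
    - [0, 0, 0]
    - [0, 0, 0]
    - [0, 0, 0]
  delta_rot:
    - [0, 0, 2]
    - [0, 0, 2]
    - [0, 0, 0]
  gripper: [-1, -1, -1]

```text
clock: 11.88
tcp_pos: [0.4909, -0.1354, 0.1008]
ee_rot: [3.141, 0.001, 2.524]
wrist_force: [-1.3, -2.4, 5.2]
grip_width: 0.147
grip_force: 61.4
```

```bash
python3 s.py; python3 m.py w3
```

```text
11.875 [ 0.4909 -0.1354  0.1008] yaw 144.62408045986618 [-1.2687 -2.4239  5.2048] [-0.3153  0.3332 -0.0003] 1.4578078431299029 -0.40927338413894176
[ 0.49088302 -0.13537526  0.10076818] [3.14120392e+00 6.99426394e-04 2.52416638e+00] [-3.15312062e-01  3.33162304e-01 -3.24022308e-04]
paddle 1104 (array([ 0.5426856 , -0.03942834]), array([0.01386864, 0.04083635]), np.float64(63.017141387911074)) 0.08292871011039797
arm 1035 (array([ 0.52825822, -0.05903863]), array([0.01698022, 0.09395523]), np.float64(66.4251711498479)) 0.031981429643537146
lidtop 6287 (array([ 0.48146871, -0.12825706]), array([0.04168467, 0.07119442]), np.float64(55.01921734126654)) 0.09248186438054234
bar 5184 (array([ 0.48875563, -0.13287546]), array([0.02659935, 0.04946872]), np.float64(144.69961685605094)) 0.1203798313818376
```

View pics/w3.png

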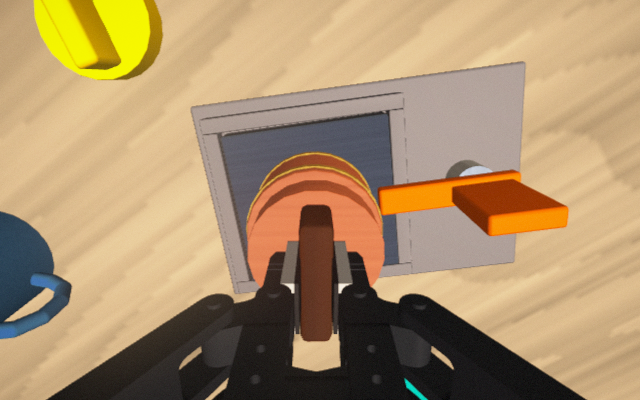

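The third wrist view shows the bar flush between the pads at (316,270), turned with the tool by 8° relative to the cradle. At rest the torque is 0 this way, against −0.57 N m the other way, so I continue clockwise.

step_arm:
  delta_pos:
    - [0, 0, 0]
    - [0, 0, 0]
    - [0, 0, 0]
  delta_rot:
    - [0, 0, 2]
    - [0, 0, 2]
    - [0, 0, 0]
  gripper: [-1, -1, -1]

```text
clock: 12.3
tcp_pos: [0.4909, -0.1353, 0.1007]
ee_rot: [3.141, 0.001, 2.454]
wrist_force: [-0.7, -0.5, 6.6]
grip_width: 0.154
grip_force: 61.4
```

```bash
python3 s.py
```

```text
12.3 [ 0.4909 -0.1353  0.1007] yaw 140.60742349273013 [-0.6633 -0.4819  6.5918] [-0.1623  0.2455 -0.0862] 1.3979261093759945 -0.40776860900223255
```

step_arm:
  delta_pos:
    - [0, 0, 0]
    - [0, 0, 0]
    - [0, 0, 0]
  delta_rot:
    - [0, 0, 2]
    - [0, 0, 2]
    - [0, 0, 0]
  gripper: [-1, -1, -1]

```text
clock: 12.68
tcp_pos: [0.491, -0.1352, 0.1008]
ee_rot: [3.141, 0.001, 2.384]
wrist_force: [-0.3, -0.4, 5.5]
grip_width: 0.152
grip_force: 61.4
```

```bash
python3 s.py
```

```text
12.675 [ 0.491  -0.1352  0.1008] yaw 136.60941356539442 [-0.3489 -0.384   5.5334] [-0.077   0.0783 -0.0226] 1.3384807145213427 -0.3994057886302471
```

step_arm:
  delta_pos:
    - [0, 0, 0]
    - [0, 0, 0]
    - [0, 0, 0]
    - [0, 0, 0]
  delta_rot:
    - [0, 0, 2]
    - [0, 0, 2]
    - [0, 0, 2]
    - [0, 0, 0]
  gripper: [-1, -1, -1, -1]

```text
clock: 13.18
tcp_pos: [0.4911, -0.1351, 0.1007]
ee_rot: [3.141, 0.001, 2.28]
wrist_force: [0.3, 1.1, 4.4]
grip_width: 0.147
grip_force: 61.3
```

```bash
python3 s.py
```

```text
13.175 [ 0.4911 -0.1351  0.1007] yaw 130.61531106627544 [0.2674 1.146  4.3939] [ 0.0598 -0.0055 -0.0255] 1.2496494503666165 -0.3935795556753874
```

22° clockwise is past any possible stop and there is still no torque, so the lid unscrews clockwise (left-handed).

step_arm:
  delta_pos:
    - [0, 0, 0]
    - [0, 0, 0]
    - [0, 0, 0]
    - [0, 0, 0]
    - [0, 0, 0]
    - [0, 0, 0]
    - [0, 0, 0]
    - [0, 0, 0]
  delta_rot:
    - [0, 0, 5]
    - [0, 0, 5]
    - [0, 0, 5]
    - [0, 0, 5]
    - [0, 0, 5]
    - [0, 0, 5]
    - [0, 0, 5]
    - [0, 0, 0]
  gripper: [-1, -1, -1, -1, -1, -1, -1, -1]

```text
clock: 14.18
tcp_pos: [0.4916, -0.1352, 0.1007]
ee_rot: [3.14, 0.001, 1.67]
wrist_force: [6.3, -0.7, 2.9]
grip_width: 0.145
grip_force: 60.8
```

```bash
python3 s.py
```

```text
14.175 [ 0.4916 -0.1352  0.1007] yaw 95.68666062836344 [ 6.2727 -0.6571  2.9038] [-0.2483 -1.3707 -0.0501] 0.738430331726129 -1.3414586707949638
```

step_arm:
  delta_pos:
    - [0, 0, 0]
    - [0, 0, 0]
    - [0, 0, 0]
    - [0, 0, 0]
    - [0, 0, 0]
    - [0, 0, 0]
    - [0, 0, 0]
    - [0, 0, 0]
  delta_rot:
    - [0, 0, 5]
    - [0, 0, 5]
    - [0, 0, 5]
    - [0, 0, 5]
    - [0, 0, 5]
    - [0, 0, 5]
    - [0, 0, 3]
    - [0, 0, 0]
  gripper: [-1, -1, -1, -1, -1, -1, -1, -1]

```text
clock: 15.18
tcp_pos: [0.4915, -0.1355, 0.1007]
ee_rot: [3.14, -0.0, 1.095]
wrist_force: [5.8, -1.9, 2.0]
grip_width: 0.154
grip_force: 61.0
```

```bash
python3 s.py
```

```text
15.175 [ 0.4915 -0.1355  0.1007] yaw 62.751951178352286 [ 5.7744 -1.8704  1.9801] [-0.5121 -1.495   0.01  ] 0.2660444501036131 -0.6696097366511822
```

step_arm:
  delta_pos:
    - [0, 0, -0.002]
    - [0, 0, -0.002]
    - [0, 0, -0.001]
    - [0, 0, 0]
  delta_rot:
    - [0, 0, 0]
    - [0, 0, 0]
    - [0, 0, 0]
    - [0, 0, 0]
  gripper: [-1, -1, -1, -1]

```text
clock: 15.68
tcp_pos: [0.4906, -0.1353, 0.1054]
ee_rot: [3.141, -0.0, 1.094]
wrist_force: [4.6, -1.0, -3.2]
grip_width: 0.148
grip_force: 60.3
```

```bash
python3 s.py
```

```text
15.675 [ 0.4906 -0.1353  0.1054] yaw 62.679462385350845 [ 4.6114 -1.0204 -3.2388] [-0.2555 -0.9419  0.0038] 0.25850148497896436 -0.024421558482572436
```

step_arm:
  delta_pos:
    - [0, 0, -0.002]
    - [0, 0, -0.001]
    - [0, 0, 0]
  delta_rot:
    - [0, 0, 0]
    - [0, 0, 0]
    - [0, 0, 0]
  gripper: [-1, -1, -1]

```text
clock: 16.05
tcp_pos: [0.4906, -0.1354, 0.1084]
ee_rot: [3.141, 0.0, 1.094]
wrist_force: [3.2, -0.6, -2.4]
grip_width: 0.147
grip_force: 60.3
```

```bash
python3 s.py
```

```text
16.05 [ 0.4906 -0.1354  0.1084] yaw 62.66465070091615 [ 3.1581 -0.6429 -2.3645] [-0.3332 -0.8947 -0.0213] 0.25427332700607314 -0.03142836154438555
```

The lid came free at 7.7 mm of lift with only its own weight on the wrist. Lifting the rest.

step_arm:
  delta_pos:
    - [0, 0, -0.008]
    - [0, 0, -0.015]
    - [0, 0, -0.02]
    - [0, 0, -0.02]
    - [0, 0, -0.02]
    - [0, 0, -0.01]
    - [0, 0, 0]
    - [0, 0, 0]
  delta_rot:
    - [0, 0, 0]
    - [0, 0, 0]
    - [0, 0, 0]
    - [0, 0, 0]
    - [0, 0, 0]
    - [0, 0, 0]
    - [0, 0, 0]
    - [0, 0, 0]
  gripper: [-1, -1, -1, -1, -1, -1, -1, -1]

```text
clock: 17.05
tcp_pos: [0.4903, -0.1351, 0.2008]
ee_rot: [-3.141, 0.0, 1.094]
wrist_force: [-0.3, 0.6, -2.4]
grip_width: 0.145
grip_force: 60.5
```

```bash
python3 s.py; python3 - <<'E'
from h import *
a,_=capture("side"); b,_=capture("wrist")
a=cv2.resize(a[150:370,230:480],(800,600))[:, :]; save("fin",np.hstack([cv2.resize(a,(400,400)),cv2.resize(b,(400,400))]))
E
```

```text
17.05 [ 0.4903 -0.1351  0.2008] yaw 62.669850916813715 [-0.2881  0.6272 -2.4287] [ 0.0115 -0.0033 -0.0229] 0.13231581735276243 -0.02098997589200735
```

View pics/fin.png

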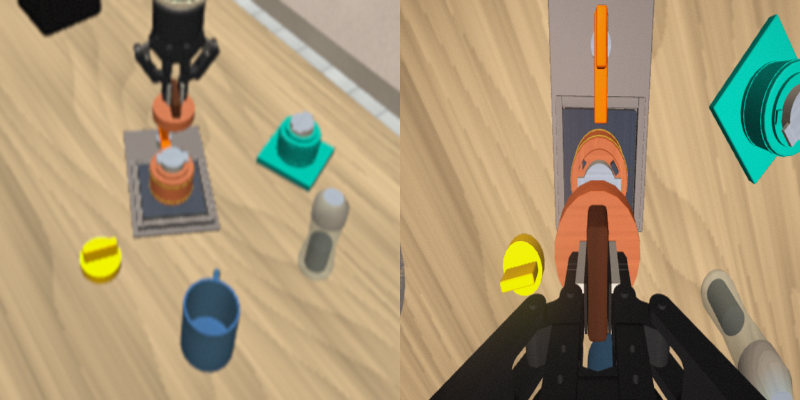

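The left half (side view) shows the lid held level at (173,110) above the open caddy at (170,180), which is still seated. The right half (wrist view) shows the orange arm square across the foot at (600,65) and everything else in place.

```bash
python3 -c "from plant import *;print(close_job())"
```

```text
the job is handed in; nothing more can be done
None
```

I set the turnbutton square across the caddy's foot, found that the lid unscrews clockwise, turned it 90°, and handed the job in at about 17 s with the lid held level 10 cm above the seated caddy.

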